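Run down the loose thumbscrew of the tin plate

ROBOT

A 7-joint arm with a two-finger parallel gripper is mounted at the origin on the work surface. World frame = base frame: x ahead of the robot, y to its left, z up, the work surface at z = 0. Lengths are in m, angles in rad, forces in N, time in s.
With the tool pointing down it reaches from about 0.425 to 0.925 m from the base axis. Payload 6.8 kg.
Tool frame: the origin (TCP) lies midway between the tips of the shut fingers; the grasp point (between the pads) lies 19 mm behind it; z points along the fingers, y is the line along which they close (so a half turn about z gives the same grasp; the last joint's range is limited). The gripper opens to 85 mm and grips with 20 to 120 N. Pads are 22 mm wide; open, the fingers measure 114 mm over their backs; the gripper's body (76 mm by 85 mm) begins 54 mm behind the grasp point. The pads swing forward as they close: fully open they stand 13 mm farther back than shut.
Start: joints at [-1.347, 0.477, 0.022, 1.555, -0.011, 1.109, -0.083], TCP at [0.22, 0.638, 0.231] pointing down, gripper open.
Joint ranges: [-2.96, 2.96], [-0.34, 2.1], [-1.41, 1.46], [0.24, 2.44], [-1.37, 4.51], [0.17, 1.92], [-2.96, 2.96]. Speed limits (rad/s): [2.39, 2.39, 3.14, 3.14, 3.14, 3.14, 3.14].

INTERFACE

Orientations are given as [roll, pitch, yaw] about the fixed x, y, z axes, in that order (R = Rz(yaw) Ry(pitch) Rx(roll)).
In Python, from plant import readout, optics, arm gives the robot as it stands. The module is installed in compiled form; this text tells all that it offers.
- The arm moves only by the tool jog_arm, never from a script. Its argument "targets" is a list of rows, each a list of 3 entries, a list of its own where there are three numbers: the shift along the tool's x, y, z in cm, then the turn, a rotation vector about the tool's x, y, z in rad, then the gripper command: -1 is fully open, 1 is shut, values between are in proportion. In form: [[[dx, dy, dz], [ax, ay, az], claw], ...]. A call has 1 to 12 rows; each row is the pose to reach, as a shift and turn from the pose commanded when the call began, along the tool's axes at that moment; what a row does not reach only later rows make up. A row lasts 1/8 s, in which the tool goes at most 62.5 mm and 10.7 degrees, less where a joint would pass 70% of its speed; a pose out of reach is approached as far as the arm can. A call with a gripper value outside its range is refused whole. The fingers move at their own pace and stop on an object; the grip force is fixed at half the most. Time passes only in rows, so rows that repeat a pose let the fingers close. It gives the time, the measured TCP pose, the force, the opening and the grip force at its end, in the units of the state.
- readout.state(): the state, without advancing time (a new reading comes with each control period).
- optics.capture(name): name is "scene" or "top" or "wrist"; returns (picture, depth): 420x560x3 uint8, red, green, blue; 420x560 float32, m along the optical axis (not along the pixel's ray), 0 where there is no reading.
- optics.get_calibration(name): a dict with "vfov" (degrees; the focal length in pixels is half the picture's height over the tangent of half this angle, whatever the lens; pixels are square), "cx", "cy" (the principal point, pixels), "k1" (the pictures are not rectified: a ray, as slopes to the right and down, at radius r is drawn at 1 + k1 r^2 times it, then the intrinsics apply), "pose" (4x4, takes a point from camera to world coordinates); the wrist camera has in their place "mount" (4x4, takes a point from camera to tool coordinates, whose origin is the TCP and whose axes are the flange's). Camera axes: x right, y up, looking along -z (the intrinsics and any distortion apply to the point x, -y, -z); pixel columns grow to the right and rows downward; lengths in m; the calibration is good to about 2 mm. A picture is of the moment at which its call begins: read the wrist's pose just before it. get_calibration takes no time and is no camera call.
- arm.finish_job(): hands the job in; it is judged then, once.
The state is a dict: "clock": time; "qpos": joint angles; "qd": joint speeds; "tau": joint torques, N m; "ee_pos": TCP position; "tool_rot": TCP orientation; "ft_force": force on the tool from outside, world axes, zero at the start; "moment": the same for the moment, N m; "opening": opening from 0.0 (shut) to 1.0 (fully open); "finger_force": force on a finger pad.
Only numpy, scipy, OpenCV 4.12 (cv2) and the standard library are available. Lean on these libraries where they do the work, as an engineer would, in place of code of your own. Each camera call takes 0.05 s, during which the arm holds its last target. There are 200 camera calls.

TASK

The orange thumbscrew that clamps the end of the steel tin plate has worked loose. Push its wings round clockwise (seen from above) with light strokes of a fingertip, stroke after stroke, until it is snug against its stop, then take the hand away. Do not pinch the wings or press hard on them, and leave the tins and the carafe standing where they are.

Things in the scene. Friction and masses are not known exactly. Their poses are not given: they have to be found in the camera images.
- screw_turn (a joint): thumbscrew angle, rad, grows clockwise from above. Starts at 3.2 to 7.0; snug at 12.57 (stop): pushed on, the wings yield springily (about 0.6 N m per rad) with the value still 12.57, and spring back when let go. Snug, they lie along the plate's x axis, square across the row; at value v wing_a is at angle -v about z in the plate's frame. Loose until then (1 N at a wing), stays where left, never rises or sinks.
- screw_axis (a point): point on the vertical axis of the thumbscrew, at the height of the tops of the wing tips, 41.5 mm above the shelf. The hub is 24 mm across at its foot, 20 to 18 above, its top 37.5 above the shelf; the wings span 66.
- wing_tip (a point): outer end of wing_a, 33 mm from the screw axis, 30.5 mm above the shelf; turns with the screw.
- screw: the orange thumbscrew. Two opposite wings, upright blades 7 mm thick, from 6 to 33 off the screw axis, lower edge 17.5 above the shelf, top 35 near the hub and 41 at the tip. Origin: on the axis, 10.5 above the shelf; the wings lie along its own +x (wing_a) and -x (z up). Push lightly: over 20 N in all on it counts as pinching or pressing hard.
- rack: fixed steel plate 90 x 275 x 6 mm flat on the shelf. Origin: on the screw axis, at shelf height. Its y axis runs along the plate and row of tins, away from the screw; it spans y -45 to 230, x -45 to 45. Tins stand at y = 67, 127, 187: a fingertip cannot pass between screw and first tin (39 from axis to tin, wings clear it by 6). All other sides of the screw are open.
- tin1: closed round steel spice tin with a dark lid and a green band, diameter 56 mm, 50 mm high, about 180 g, loose on the steel plate (only friction here holds it). Origin: centre of its underside, 6 above the shelf. Bystander.
- tin2: closed round steel spice tin with a dark lid and a blue band, diameter 56 mm, 50 mm high, about 180 g, loose on the steel plate (only friction here holds it). Origin: centre of its underside, 6 above the shelf. Bystander.
- tin3: closed round steel spice tin with a dark lid and a red band, diameter 56 mm, 50 mm high, about 180 g, loose on the steel plate (only friction here holds it). Origin: centre of its underside, 6 above the shelf. Bystander.
- carafe: clear glass carafe with a wooden twist stopper, diameter 90 mm, 44 mm at the neck, 210 mm high, about 0.6 kg, loose, beyond the screw's end of the plate, 170 to 210 mm from the screw axis. Origin: centre of its underside. Bystander.

How it is judged:
At the end, for the whole second after the job is handed in: The thumbscrew is snug (joint at least 12.42 of 12.57 rad) and at rest; tins and carafe stand within 12 mm of where they were, upright and at rest (value of joint screw_turn above 12.42 rad and velocity of joint screw_turn between -0.1 and 0.1 rad/s and distance of each of tin1, tin2, tin3, carafe from where it was at the start of the episode below 0.012 m and angle between each of tin1, tin2, tin3, carafe's own z axis and vertical below 0.15 rad and linear speed of each of tin1, tin2, tin3, carafe below 0.02 m/s); the robot touches nothing.
It fails at once if the thumbscrew is pinched or pressed hard (over 20 N in all) (contact force between the fingers and screw above 20 N).
It fails at once if a tin or the carafe is shifted more than 15 mm, lifted or tipped (distance of any of tin1, tin2, tin3, carafe from where it was at the start of the episode above 0.015 m or angle between any of tin1, tin2, tin3, carafe's own z axis and vertical above 0.25 rad).
It also fails if it takes over 64 s, if anything falls off the work surface, if the arm or the gripper's body presses on something with over 40 N, if the wrist force passes 120 N, or if a joint passes its speed limit or range.

## Working session

There is one attempt and no reset: what is moved stays moved. The work goes in short steps, Python scripts to look and compute and a tool call to move; the robot and the scene stay as the last step left them, time stands still between calls to the robot, and variables do not carry over. Pictures are saved under pics/ and viewed, at most 10 in all, crops included, and the job is handed in when it is done.

Besides the shell and the picture viewer there is one more tool, called after "Call:" as name(argument=value, ...), one argument or row to a line, values as JSON. jog_arm: Moves the arm, as the interface text tells. Its arguments: {"type":"object","properties":{"targets":{"type":"array"}},"required":["targets"]}

```bash
mkdir -p pics; cat > h.py <<'E'
import numpy as np, cv2
from plant import readout, optics, arm
def cap(name,fn):
    s=readout.state(); p,d=optics.capture(name); c=optics.get_calibration(name)
    cv2.imwrite('pics/'+fn+'.png',cv2.cvtColor(p,cv2.COLOR_RGB2BGR)); np.savez('pics/'+fn+'.npz',d=d,p=p)
    return p,d,c,s
def w(c,d,u,v,T=None,z=None):
    T=c['pose'] if T is None else T
    T=np.array(T);f=210/np.tan(np.radians(c['vfov'])/2)
    a=np.array([(u-c['cx'])/f,(v-c['cy'])/f]);b=a.copy()
    for _ in range(20): b=a/(1+c['k1']*(b@b))
    r=np.array([b[0],-b[1],-1])
    if z is not None:
        R=T[:3,:3]@r; return T[:3,3]+R*(z-T[2,3])/R[2]
    return (T@np.append(r*d[v,u],1))[:3]
E
python3 - <<'E'
from h import *
s=readout.state();print({k:np.round(v,3) for k,v in s.items()})
for n in('top','scene'):
    p,d,c,s=cap(n,n+'0');print(n,c)
print(readout.state()['clock'])
a=cv2.imread('pics/top0.png');b=cv2.imread('pics/scene0.png')
cv2.imwrite('pics/both.png',cv2.resize(np.vstack([a,b]),None,fx=.71,fy=.71))
E
```

```text
{'clock': np.float64(0.0), 'qpos': array([-1.347,  0.478,  0.022,  1.556, -0.011,  1.109, -0.083]), 'qd': array([-0.001, -0.001, -0.002, -0.001, -0.   , -0.001,  0.002]), 'tau': array([-0.0000e+00, -5.9648e+01,  1.6080e+00, -2.8119e+01,  1.2000e-02,
        9.0000e-03,  0.0000e+00]), 'ee_pos': array([0.22 , 0.638, 0.23 ]), 'tool_rot': array([-3.14,  0.  ,  2.81]), 'ft_force': array([-0.341, -0.327, -0.728]), 'moment': array([ 0.044, -0.011,  0.012]), 'finger_force': np.float64(0.0), 'opening': np.float64(0.997)}
top {'vfov': 53.00783347986709, 'cx': 280.7339431203532, 'cy': 209.58479529059056, 'k1': -0.004088016155012919, 'pose': array([[-0.00119029,  0.98460304, -0.17480115,  0.44913162],
       [-0.99887217, -0.00946768, -0.04652693, -0.02924395],
       [-0.04746552,  0.17454862,  0.98350384,  0.72484667],
       [ 0.        ,  0.        ,  0.        ,  1.        ]])}
scene {'vfov': 53.65184096082385, 'cx': 274.84134580705916, 'cy': 208.26947234466158, 'k1': -0.10901989732527873, 'pose': array([[-0.16270283, -0.57324271,  0.80306947,  1.18043193],
       [ 0.98665557, -0.08940194,  0.13608118,  0.09276165],
       [-0.00621158,  0.81449376,  0.58013906,  0.47454085],
       [ 0.        ,  0.        ,  0.        ,  1.        ]])}
0.1
```

View pics/top0.png

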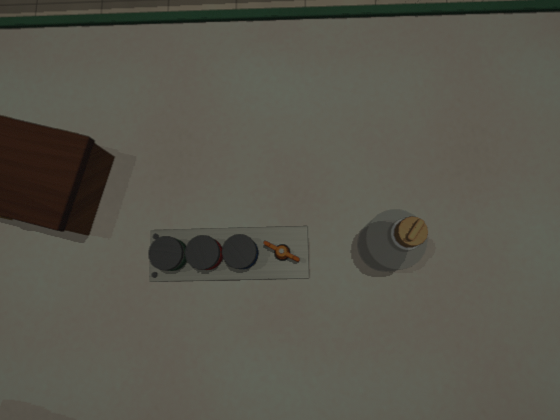

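View pics/scene0.png

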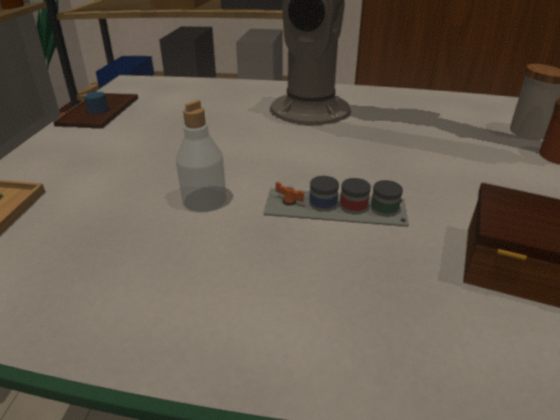

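The top view shows the screw at about (282,252), wings from (265,244) to (298,260), the plate from (150,230) to (309,278), tins to the left of the screw and the carafe at about (400,240). The scene view confirms this. Next I'll measure these more closely.

```bash
python3 - <<'E'
from h import *
z=np.load('pics/top0.npz');p,d=z['p'],z['d'];c=optics.get_calibration('top')
for u,v in((152,230),(308,226),(309,278),(150,281)): print('corner',w(c,d,u,v,z=.006).round(4))
for u,v in((167,250),(204,250),(240,250),(411,231)): print('lid',w(c,d,u,v).round(4))
h=cv2.cvtColor(p,cv2.COLOR_RGB2HSV);m=(h[...,0]<14)&(h[...,1]>150)&(h[...,2]>90);m[:,:255]=0;m[:,310:]=0;m[:225]=0;m[280:]=0
vs,us=np.nonzero(m);P=np.array([w(c,d,u,v) for u,v in zip(us,vs)])
print(len(P)); k=(P[:,2]>.02);P=P[k];rc=cv2.minAreaRect((P[:,:2]*1000).astype(np.float32));print(rc,P.max(0),P.min(0))
for q in P[np.argsort(P[:,1])][::8]:print(q.round(4))
cv2.imwrite('pics/crop.png',cv2.resize(cv2.cvtColor(p,cv2.COLOR_RGB2BGR)[205:300,140:320],None,fx=4.4,fy=4.4,interpolation=cv2.INTER_CUBIC))
E
```

```text
corner [0.5428 0.23   0.006 ]
corner [ 0.5478 -0.0421  0.006 ]
corner [ 0.4596 -0.0427  0.006 ]
corner [0.455  0.2288 0.006 ]
lid [0.5037 0.1855 0.0565]
lid [0.5035 0.1257 0.0553]
lid [0.5033 0.0678 0.0544]
lid [ 0.5128 -0.1635  0.209 ]
30
((503.4964599609375, 2.6768436431884766), (61.59473419189453, 4.536000728607178), 62.8370361328125) [0.51728529 0.03049929 0.04404952] [ 0.48938019 -0.02470082  0.03342923]
[ 0.4894 -0.0247  0.0409]
[ 0.4894 -0.0199  0.0414]
[0.5079 0.0162 0.0347]
[0.514  0.0273 0.0405]
```

View pics/crop.png

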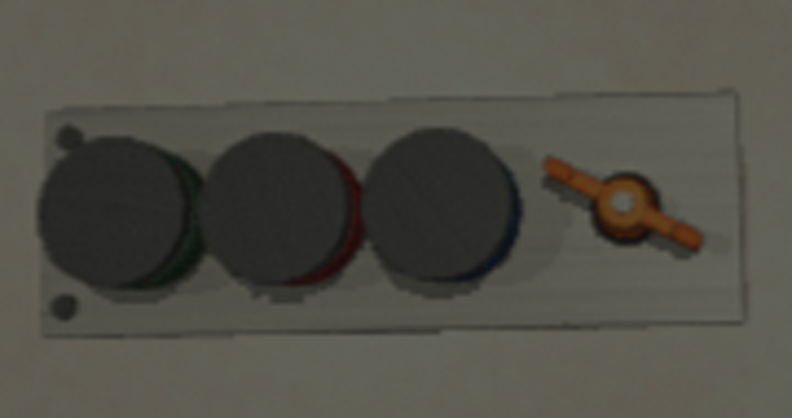

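Call:
jog_arm(
  targets=[
    [[-8,-9,0],[0,0,0.15],1],
    [[-12,-13,0],[0,0,0.3],1],
    [[-16,-17.5,1],[0,0,0.45],1],
    [[-20,-22,2],[0,0,0.6],1],
    [[-24,-26,3],[0,0,0.75],1],
    [[-28,-30,4],[0,0,0.9],1],
    [[-32,-34.5,5],[0,0,1.05],1],
    [[-36,-39,6],[0,0,1.2],1],
    [[-40,-43,7],[0,0,1.35],1],
    [[-44,-47.5,8],[0,0,1.5],1],
    [[-49.8,-53.8,9],[0,0,1.69],1],
    [[-49.8,-53.8,10],[0,0,1.69],1],
  ],
)

```text
clock: 1.6
ee_pos: [0.5165, -0.0348, 0.1313]
tool_rot: [3.14, -0.0, 1.117]
ft_force: [0.9, 0.5, -0.4]
opening: -0.002
finger_force: 0.0
```

Call:
jog_arm(
  targets=[
    [[0,0,0],[0,0,0],1],
    [[0,0,0],[0,0,0],1],
    [[0,0,0],[0,0,0],1],
    [[0,0,0],[0,0,0],1],
  ],
)

```text
clock: 2.1
ee_pos: [0.5154, -0.0312, 0.1315]
tool_rot: [-3.142, -0.001, 1.122]
ft_force: [-0.6, -0.5, 0.1]
opening: 0.002
finger_force: 0.0
```

```bash
python3 - <<'E'
from h import *
p,d,c,s=cap('wrist','w1');print(c,s['ee_pos'],s['tool_rot'],s['qpos'].round(2))
E
```

```text
{'vfov': 71.3799230894893, 'cx': 283.97335909710614, 'cy': 208.9930537878346, 'k1': 0.018252507641860895, 'mount': array([[ 6.39578635e-04,  9.53125027e-01,  3.02576064e-01,
         7.68611638e-02],
       [ 9.99999748e-01, -5.16403783e-04, -4.87087783e-04,
         4.22230061e-04],
       [-3.08004132e-04,  3.02576299e-01, -9.53125117e-01,
        -1.40959423e-01],
       [ 0.00000000e+00,  0.00000000e+00,  0.00000000e+00,
         1.00000000e+00]])} [ 0.51542155 -0.03118456  0.13153881] [-3.14158412e+00 -8.18788595e-04  1.12225816e+00] [-0.52  0.39  0.57  2.05 -0.3   0.78 -0.22]
```

View pics/w1.png

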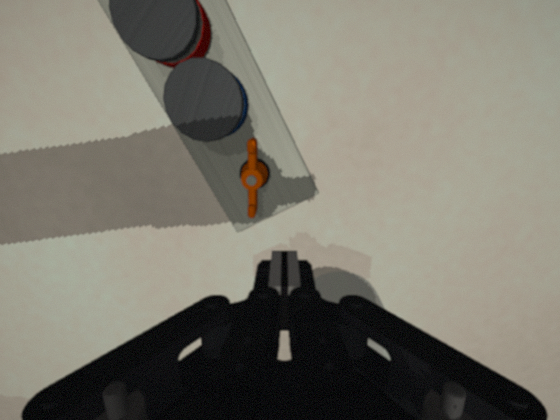

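Wrist view: hub at (254,179), wing tips at (252,142) and (252,213). The shut fingertips span about (271–300, 252).

```bash
python3 - <<'E'
from h import *
from scipy.spatial.transform import Rotation as R
d=np.load('pics/w1.npz')['d'];c=optics.get_calibration('wrist');s=readout.state()
T=np.eye(4);T[:3,:3]=R.from_euler('xyz',s['tool_rot']).as_matrix();T[:3,3]=s['ee_pos'];T=T@c['mount']
for u,v,z in((254,179,.0375),(252,142,.041),(252,213,.041),(237,231,.006),(316,191,.006)): print(w(c,d,u,v,T,z=z).round(4),w(c,d,u,v,T).round(4))
M=c['mount']
for v in(252,262,275,290):
  for u in(262,268,273,280,290,297,302,308): print(v,u,(w(c,d,u,v,M)*1000).round(0),end=' ')
  print()
E
```

```text
[0.506  0.0042 0.0375] [0.5063 0.0044 0.039 ]
[0.5187 0.0312 0.041 ] [0.5184 0.0311 0.0388]
[ 0.4918 -0.0202  0.041 ] [ 0.4916 -0.0204  0.04  ]
[ 0.4614 -0.039   0.006 ] [ 0.4607 -0.0396  0.0039]
[ 0.5473 -0.0356  0.006 ] [ 0.5473 -0.0365  0.0029]
252 262 [-56. -22. 132.] 252 268 [-57. -16. 133.] 252 273 [ 9. -5. -3.] 252 280 [10. -2. -3.] 252 290 [ 9.  4. -2.] 252 297 [-56.  14. 133.] 252 302 [-57.  19. 133.] 252 308 [-57.  25. 133.] 
262 262 [  6. -11.  -7.] 262 268 [ 6. -8. -7.] 262 273 [ 10.  -5. -15.] 262 280 [ 10.  -1. -15.] 262 290 [ 10.   3. -15.] 262 297 [ 10.   7. -15.] 262 302 [ 6. 10. -6.] 262 308 [ 6. 13. -8.] 
275 262 [  5. -10. -19.] 275 268 [  6.  -7. -20.] 275 273 [ 10.  -4. -27.] 275 280 [ 10.  -1. -26.] 275 290 [ 10.   3. -27.] 275 297 [  9.   6. -26.] 275 302 [  6.   9. -19.] 275 308 [  6.  12. -20.] 
290 262 [ 12.  -8. -42.] 290 268 [ 13.  -6. -43.] 290 273 [ 11.  -4. -40.] 290 280 [  8.  -1. -36.] 290 290 [  8.   3. -36.] 290 297 [ 11.   6. -40.] 290 302 [ 13.   7. -43.] 290 308 [ 13.  10. -43.]
```

Call:
jog_arm(
  targets=[
    [[0,0,4],[0,0,0],1],
    [[0,0,8],[0,0,0],1],
    [[0,0,10],[0,0,0],1],
    [[0,0,10.7],[0,0,0],1],
    [[0,0,10.7],[0,0,0],1],
    [[0,-0.3,10.7],[0,0,0],1],
    [[0,-0.6,10.7],[0,0,0],1],
    [[0,-0.6,10.7],[0,0,0],1],
  ],
)

```text
clock: 3.15
ee_pos: [0.51, -0.0298, 0.0247]
tool_rot: [3.141, -0.001, 1.12]
ft_force: [-0.7, 0.8, 1.0]
opening: -0.003
finger_force: 0.0
```

```bash
python3 - <<'E'
import numpy as np
h=np.array([2.6,-1.8])
for k in range(1,13):
    a=.15*k;R=np.array([[np.cos(a),-np.sin(a)],[np.sin(a),np.cos(a)]]);print((h-R@h).round(2),round(a,2))
E
```

```text
[-0.24 -0.41] 0.15
[-0.42 -0.85] 0.3
[-0.52 -1.31] 0.45
[-0.56 -1.78] 0.6
[-0.53 -2.26] 0.75
[-0.43 -2.72] 0.9
[-0.26 -3.16] 1.05
[-0.02 -3.57] 1.2
[ 0.27 -3.94] 1.35
[ 0.62 -4.27] 1.5
[ 1.01 -4.53] 1.65
[ 1.44 -4.74] 1.8
```

Call:
jog_arm(
  targets=[
    [[-0.24,-0.41,0],[0,0,0.15],1],
    [[-0.42,-0.85,0],[0,0,0.3],1],
    [[-0.52,-1.31,0],[0,0,0.45],1],
    [[-0.56,-1.78,0],[0,0,0.6],1],
    [[-0.53,-2.26,0],[0,0,0.75],1],
    [[-0.43,-2.72,0],[0,0,0.9],1],
    [[-0.26,-3.16,0],[0,0,1.05],1],
    [[-0.02,-3.57,0],[0,0,1.2],1],
    [[0.27,-3.94,0],[0,0,1.35],1],
    [[0.62,-4.27,0],[0,0,1.5],1],
    [[1.01,-4.53,0],[0,0,1.65],1],
    [[1.44,-4.74,0],[0,0,1.8],1],
  ],
)

```text
clock: 4.65
ee_pos: [0.4734, 0.0038, 0.0244]
tool_rot: [-3.142, 0.0, -0.685]
ft_force: [-1.6, -0.4, 0.3]
opening: -0.001
finger_force: 0.4
```

Call:
jog_arm(
  targets=[
    [[0,0.3,0],[0,0,0],1],
    [[0,0.6,0],[0,0,0],1],
    [[0,0.6,-3],[0,0,0],1],
    [[0,0.6,-8],[0,0,0],1],
    [[0,0.6,-8],[0,0,0],1],
  ],
)

```text
clock: 5.28
ee_pos: [0.4718, -0.0017, 0.1068]
tool_rot: [-3.137, -0.003, -0.679]
ft_force: [-0.3, -0.3, -0.3]
opening: -0.001
finger_force: 0.0
```

```bash
python3 - <<'E'
from h import *
p,d,c,s=cap('wrist','w2');print(s['ee_pos'],s['tool_rot'],s['qpos'].round(2))
p2=cap('top','t2')[0]
a=cv2.imread('pics/w2.png');b=cv2.resize(cv2.imread('pics/t2.png')[205:300,140:320],(560,296),interpolation=cv2.INTER_CUBIC)
cv2.imwrite('pics/v2.png',cv2.resize(np.vstack([a,b]),None,fx=.83,fy=.83))
E
```

```text
[ 0.47180842 -0.001704    0.10681122] [-3.13728641 -0.00325815 -0.67892226] [-0.97  0.58  1.12  2.19 -0.74  0.82 -1.62]
```

View pics/v2.png

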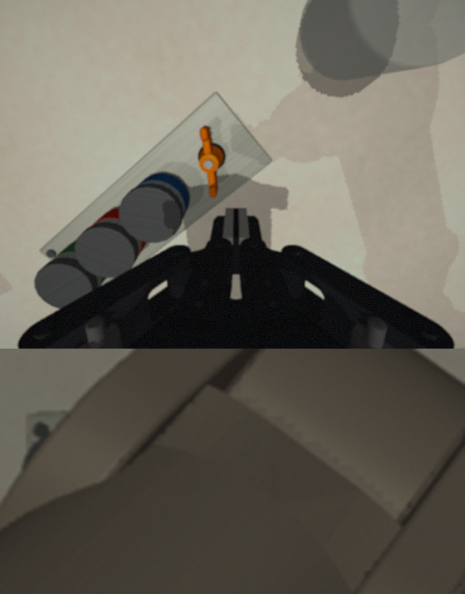

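The wing has moved round: hub at about (252,198), tips at (248,153) and (257,234) in full-size wrist pixels. The tins and plate are undisturbed.

```bash
cat >> h.py <<'E'
from scipy.spatial.transform import Rotation as R
def TT(s,c):
    T=np.eye(4);T[:3,:3]=R.from_euler('xyz',s['tool_rot']).as_matrix();T[:3,3]=s['ee_pos'];return T@c['mount']
E
python3 - <<'E'
from h import *
d=np.load('pics/w2.npz')['d'];c=optics.get_calibration('wrist');s=readout.state();T=TT(s,c)
a,h,b=[w(c,d,u,v,T,z=z) for u,v,z in((248,153,.041),(252,198,.0375),(257,234,.041))]
print(h,(a+b)/2,np.degrees(np.arctan2(*(b-a)[1::-1])),np.linalg.norm(a-b))
E
```

```text
[0.50044837 0.00405993 0.0375    ] [0.50217956 0.00140126 0.041     ] 145.41600699777067 0.06055896659626594
```

Call:
jog_arm(
  targets=[
    [[1,-1,0],[0,0,-0.16],1],
    [[2,-2,0],[0,0,-0.32],1],
    [[3,-3,0],[0,0,-0.48],1],
    [[4,-4,0],[0,0,-0.64],1],
    [[4.6,-4.8,0],[0,0,-0.8],1],
    [[4.6,-4.8,0],[0,0,-0.96],1],
    [[4.6,-4.8,0],[0,0,-1.12],1],
    [[4.6,-4.8,0],[0,0,-1.28],1],
    [[4.6,-4.8,0],[0,0,-1.44],1],
    [[4.6,-4.8,0],[0,0,-1.6],1],
  ],
)

```text
clock: 6.62
ee_pos: [0.5348, 0.0072, 0.1031]
tool_rot: [-3.14, 0.001, 0.926]
ft_force: [0.1, 0.1, 0.6]
opening: -0.001
finger_force: 0.0
```

Call:
jog_arm(
  targets=[
    [[0,0,0],[0,0,-0.16],1],
    [[0,0,0],[0,0,-0.32],1],
    [[0,0,0],[0,0,-0.48],1],
    [[0,0,0],[0,0,-0.64],1],
    [[0,0,0],[0,0,-0.8],1],
    [[0,0,0],[0,0,-0.96],1],
    [[0,0,0],[0,0,-1.12],1],
    [[0,0,0],[0,0,-1.28],1],
    [[0,0,0],[0,0,-1.44],1],
    [[0,0,0],[0,0,-1.59],1],
    [[0,0,0],[0,0,-1.59],1],
    [[0,0,0],[0,0,-1.59],1],
  ],
)

```text
clock: 8.12
ee_pos: [0.5353, 0.0071, 0.1037]
tool_rot: [-3.141, -0.001, 2.507]
ft_force: [0.3, 0.7, 0.0]
opening: -0.001
finger_force: 0.0
```

Call:
jog_arm(
  targets=[
    [[-0.3,0,4],[0,0,0],1],
    [[-0.3,0,6.5],[0,0,0],1],
    [[-0.3,0,7.9],[0,0,0],1],
    [[-0.3,0,7.9],[0,0,0],1],
    [[-0.3,-0.3,7.9],[0,0,0],1],
    [[-0.3,-0.5,7.9],[0,0,0],1],
    [[-0.3,-0.5,7.9],[0,0,0],1],
  ],
)

```text
clock: 9.0
ee_pos: [0.536, 0.0013, 0.0261]
tool_rot: [3.14, 0.001, 2.509]
ft_force: [-0.0, 0.5, 0.5]
opening: 0.001
finger_force: 0.4
```

Call:
jog_arm(
  targets=[
    [[-0.24,-0.41,0],[0,0,0.15],1],
    [[-0.42,-0.85,0],[0,0,0.3],1],
    [[-0.52,-1.31,0],[0,0,0.45],1],
    [[-0.56,-1.78,0],[0,0,0.6],1],
    [[-0.53,-2.26,0],[0,0,0.75],1],
    [[-0.43,-2.72,0],[0,0,0.9],1],
    [[-0.26,-3.16,0],[0,0,1.05],1],
    [[-0.02,-3.57,0],[0,0,1.2],1],
    [[0.27,-3.94,0],[0,0,1.35],1],
    [[0.62,-4.27,0],[0,0,1.5],1],
    [[0.62,-4.27,0],[0,0,1.5],1],
    [[0.62,-4.27,0],[0,0,1.5],1],
  ],
)

```text
clock: 10.5
ee_pos: [0.5054, -0.0292, 0.0255]
tool_rot: [3.141, -0.0, 1.013]
ft_force: [-0.1, -0.1, 0.3]
opening: -0.0
finger_force: 0.2
```

Call:
jog_arm(
  targets=[
    [[-0.24,-0.41,0],[0,0,0.15],1],
    [[-0.42,-0.85,0],[0,0,0.3],1],
    [[-0.52,-1.31,0],[0,0,0.45],1],
    [[-0.56,-1.78,0],[0,0,0.6],1],
    [[-0.53,-2.26,0],[0,0,0.75],1],
    [[-0.43,-2.72,0],[0,0,0.9],1],
    [[-0.26,-3.16,0],[0,0,1.05],1],
    [[-0.02,-3.57,0],[0,0,1.2],1],
    [[0.27,-3.94,0],[0,0,1.35],1],
    [[0.62,-4.27,0],[0,0,1.5],1],
    [[1.01,-4.53,0],[0,0,1.65],1],
    [[1.01,-4.53,0],[0,0,1.65],1],
  ],
)

```text
clock: 12.0
ee_pos: [0.4719, 0.0037, 0.025]
tool_rot: [3.141, 0.001, -0.636]
ft_force: [-1.4, 0.4, -0.1]
opening: 0.001
finger_force: 0.1
```

Call:
jog_arm(
  targets=[
    [[0,0.3,0],[0,0,0],1],
    [[0,0.6,0],[0,0,0],1],
    [[0,0.6,-3],[0,0,0],1],
    [[0,0.6,-8],[0,0,0],1],
    [[0,0.6,-8],[0,0,0],1],
  ],
)

```text
clock: 12.62
ee_pos: [0.4704, -0.002, 0.1078]
tool_rot: [-3.138, -0.003, -0.64]
ft_force: [-0.4, 0.3, 0.2]
opening: 0.005
finger_force: 0.0
```

```bash
python3 - <<'E'
from h import *
p,d,c,s=cap('wrist','w3');print(s['ee_pos'],s['tool_rot'],s['qpos'].round(2))
E
```

```text
[ 0.47035951 -0.00199638  0.10775479] [-3.13769272 -0.0033287  -0.63950095] [-1.01  0.64  1.2   2.2  -0.82  0.87 -1.5 ]
```

View pics/w3.png

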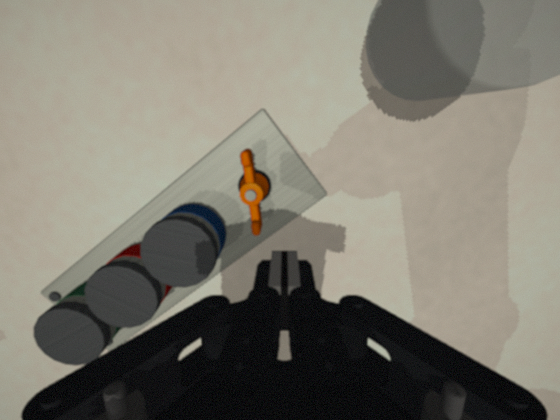

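Wrist view: hub (252,193), tips (247,153) and (256,231). The second stroke turned it about 180°, and the tins are untouched. About 147° remain.

Call:
jog_arm(
  targets=[
    [[1,-1,0],[0,0,-0.16],1],
    [[2,-2,0],[0,0,-0.32],1],
    [[3,-3,0],[0,0,-0.48],1],
    [[4,-4,0],[0,0,-0.64],1],
    [[4.9,-5,0],[0,0,-0.8],1],
    [[4.9,-5,0],[0,0,-0.96],1],
    [[4.9,-5,0],[0,0,-1.12],1],
    [[4.9,-5,0],[0,0,-1.28],1],
    [[4.9,-5,0],[0,0,-1.44],1],
    [[4.9,-5,0],[0,0,-1.6],1],
  ],
)

```text
clock: 13.92
ee_pos: [0.5367, 0.0093, 0.1042]
tool_rot: [-3.14, 0.001, 0.966]
ft_force: [-0.4, -0.4, -0.3]
opening: -0.004
finger_force: 0.0
```

Call:
jog_arm(
  targets=[
    [[0,0,0],[0,0,-0.16],1],
    [[0,0,0],[0,0,-0.32],1],
    [[0,0,0],[0,0,-0.48],1],
    [[0,0,0],[0,0,-0.64],1],
    [[0,0,0],[0,0,-0.8],1],
    [[0,0,0],[0,0,-0.96],1],
    [[0,0,0],[0,0,-1.12],1],
    [[0,0,0],[0,0,-1.28],1],
    [[0,0,0],[0,0,-1.44],1],
    [[0,0,0],[0,0,-1.59],1],
    [[0,0,0],[0,0,-1.59],1],
    [[0,0,0],[0,0,-1.59],1],
  ],
)

```text
clock: 15.42
ee_pos: [0.5372, 0.0092, 0.1048]
tool_rot: [-3.141, -0.001, 2.547]
ft_force: [-0.6, 1.2, -0.2]
opening: -0.0
finger_force: 0.0
```

Call:
jog_arm(
  targets=[
    [[-0.2,0,4],[0,0,0],1],
    [[-0.2,0,6.5],[0,0,0],1],
    [[-0.2,0,8],[0,0,0],1],
    [[-0.2,0,8],[0,0,0],1],
    [[-0.2,-0.3,8],[0,0,0],1],
    [[-0.2,-0.65,8],[0,0,0],1],
    [[-0.2,-0.65,8],[0,0,0],1],
  ],
)

```text
clock: 16.3
ee_pos: [0.5363, 0.0025, 0.0261]
tool_rot: [3.14, 0.001, 2.549]
ft_force: [0.9, -0.4, 0.7]
opening: -0.003
finger_force: 0.3
```

Call:
jog_arm(
  targets=[
    [[-0.24,-0.41,0],[0,0,0.15],1],
    [[-0.42,-0.85,0],[0,0,0.3],1],
    [[-0.52,-1.31,0],[0,0,0.45],1],
    [[-0.56,-1.78,0],[0,0,0.6],1],
    [[-0.53,-2.26,0],[0,0,0.75],1],
    [[-0.43,-2.72,0],[0,0,0.9],1],
    [[-0.26,-3.16,0],[0,0,1.05],1],
    [[-0.02,-3.57,0],[0,0,1.2],1],
    [[0.27,-3.94,0],[0,0,1.35],1],
    [[0.62,-4.27,0],[0,0,1.5],1],
    [[0.62,-4.27,0],[0,0,1.5],1],
    [[0.62,-4.27,0],[0,0,1.5],1],
  ],
)

```text
clock: 17.8
ee_pos: [0.507, -0.029, 0.0255]
tool_rot: [3.141, -0.0, 1.053]
ft_force: [0.2, 0.0, -0.5]
opening: 0.0
finger_force: 0.2
```

Call:
jog_arm(
  targets=[
    [[-0.24,-0.41,0],[0,0,0.15],1],
    [[-0.42,-0.85,0],[0,0,0.3],1],
    [[-0.52,-1.31,0],[0,0,0.45],1],
    [[-0.56,-1.78,0],[0,0,0.6],1],
    [[-0.53,-2.26,0],[0,0,0.75],1],
    [[-0.43,-2.72,0],[0,0,0.9],1],
    [[-0.26,-3.16,0],[0,0,1.05],1],
    [[-0.02,-3.57,0],[0,0,1.2],1],
    [[0.1,-3.7,0],[0,0,1.25],1],
    [[0.1,-3.7,0],[0,0,1.25],1],
    [[0.1,-3.7,0],[0,0,1.25],1],
  ],
)

```text
clock: 19.18
ee_pos: [0.4749, -0.0101, 0.0252]
tool_rot: [3.142, 0.001, -0.199]
ft_force: [-1.9, -2.5, -0.5]
opening: -0.002
finger_force: 0.9
```

Call:
jog_arm(
  targets=[
    [[-0.12,-0.2,0],[0,0,0.07],1],
    [[-0.24,-0.41,0],[0,0,0.15],1],
    [[-0.24,-0.41,0],[0,0,0.15],1],
    [[-0.24,-0.41,0],[0,0,0.15],1],
  ],
)

```text
clock: 19.68
ee_pos: [0.4731, -0.006, 0.0252]
tool_rot: [3.141, 0.001, -0.349]
ft_force: [-2.5, -4.0, 1.1]
opening: 0.001
finger_force: 2.3
```

Call:
jog_arm(
  targets=[
    [[0,0.2,0],[0,0,0],1],
    [[0,0.5,0],[0,0,0],1],
    [[0,0.8,0],[0,0,0],1],
    [[0,1.2,0],[0,0,0],1],
    [[0,1.2,0],[0,0,0],1],
    [[0,1.2,-4],[0,0,0],1],
    [[0,1.2,-9],[0,0,0],1],
    [[0,1.2,-9],[0,0,0],1],
  ],
)

```text
clock: 20.68
ee_pos: [0.4715, -0.0165, 0.1178]
tool_rot: [-3.139, -0.004, -0.35]
ft_force: [0.2, 0.1, -0.3]
opening: 0.001
finger_force: 0.0
```

```bash
python3 - <<'E'
from h import *
p,d,c,s=cap('wrist','w4');print(s['ee_pos'],s['tool_rot'],s['ft_force'].round(1))
E
```

```text
[ 0.47154837 -0.01649475  0.11777022] [-3.1389455  -0.00438972 -0.34964373] [ 0.2  0.1 -0.3]
```

View pics/w4.png

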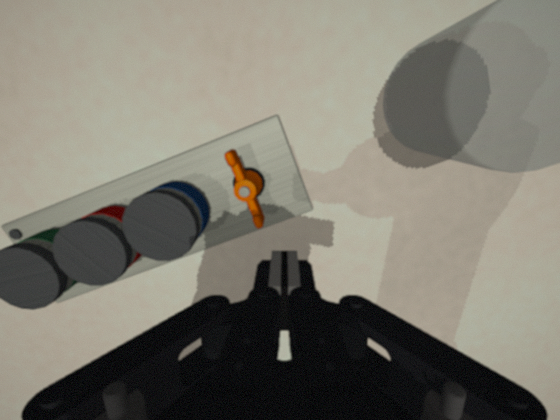

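Wrist view: wing tips at about (231,153) and (259,224). They look square to the plate, whose end edge runs (278,116)–(312,209). I'll measure the angle.

```bash
python3 - <<'E'
from h import *
z=np.load('pics/w4.npz');p,d=z['p'],z['d'];c=optics.get_calibration('wrist');s=readout.state();T=TT(s,c)
h=cv2.cvtColor(p,cv2.COLOR_RGB2HSV);m=(h[...,0]<16)&(h[...,1]>150)&(h[...,2]>110);m[:140]=0;m[240:]=0;m[:,:215]=0;m[:,275:]=0
vs,us=np.nonzero(m);P=np.array([w(c,d,u,v,T) for u,v in zip(us,vs)]);P=P[(P[:,2]>.030)]
H=np.median(P,0)[:2];r=np.linalg.norm(P[:,:2]-P[:,:2].mean(0),axis=1);Q=P[r>.014]
l=cv2.fitLine(Q[:,:2].astype(np.float32),2,0,.001,.001).ravel();print(len(Q),np.degrees(np.arctan2(l[1],l[0])))
ang=lambda a,b:np.degrees(np.arctan2(*(b-a)[1::-1]))
W=lambda u,v,z=.006:w(c,d,u,v,T,z=z)
print('edge',ang(W(312,209),W(278,116)),'long',ang(W(278,116),W(8,222))-90,'tips',ang(W(259,224,.041),W(231,153,.041)))
E
```

```text
274 -0.27017525
edge 0.7320556088002262 long 0.7311735338704892 tips -0.9893218864712598
```

The wings are square to the plate within about 1–2°, the stop's spring was felt, and the turn count agrees. I'll back off and hand in.

Call:
jog_arm(
  targets=[
    [[0,0,-4],[0,0,0],1],
    [[0,0,-8],[0,0,0],1],
    [[0,0,-8],[0,0,0],1],
    [[0,0,-8],[0,0,0],1],
  ],
)

```text
clock: 21.22
ee_pos: [0.4688, -0.016, 0.1941]
tool_rot: [3.141, 0.002, -0.35]
ft_force: [-0.7, -0.5, -0.3]
opening: -0.002
finger_force: 0.0
```

```bash
python3 -c "
from plant import arm
print(arm.finish_job())"
```

```text
the job is handed in; nothing more can be done
None
```

I turned the thumbscrew clockwise to its stop in three light strokes, saw no sign that the tins or carafe moved, raised the hand clear and handed the job in at about 21 s; no verdict was returned.

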